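# Make up a grinding wheel pack on the set-up post

### The job

Make up the grinder's wheel pack on the upright post of the wooden stand: first the backing flange with its boss upwards, then the grinding stone down over that boss, then the plain clamp ring, and the hex nut on top, each lying flat on the one below. Lower each part right down before you let go of it rather than dropping it, and leave the jar, the glue bottle and the screwdriver where they are.

Things in the scene. Friction and masses are not known exactly. Their poses are not given: they have to be found in the camera images.
- stand: Set-up stand, fixed to the bench: a round plywood foot 84 mm across and 16 mm thick with an upright steel post at its centre. The post is 15 mm in diameter up to 70 mm above the bench, then tapers to a 6 mm tip at 84 mm. Origin: centre of the foot's underside, on the bench; z up along the post.
- backing_flange: Steel backing flange, loose, 220 g: a disc 60 mm across and 8 mm thick with a round boss 35 mm across standing 14 mm above the disc (22 mm high in all), and a 22 mm through bore. It lies boss up. Origin: centre of its underside; z up. It is rotationally symmetric.
- stone: Grinding stone, loose, 120 g: a rough grey ring 66 mm across and 20 mm thick with a wide 42 mm through bore (fits over the flange's boss, not over anything wider). Origin: centre of its underside; z up. Rotationally symmetric, both faces alike.
- clamp_ring: Clamp ring, loose, 200 g: a plain flat steel ring 62 mm across and 15 mm thick with a 22 mm through bore, no boss. Origin: centre of its underside; z up. Rotationally symmetric, both faces alike.
- nut: Large steel hex nut without thread, loose, 100 g: 36 mm across flats, 41.6 mm across corners, 18 mm high, with a hexagonal through bore 22 mm across. Origin: centre of its underside; z up; its x axis is square to one pair of flats, and the other flats follow every 60 degrees. It just slides down the post, it need not be turned.
- jar: Bystander, loose, leave alone: small glass jar 48 mm across and 60 mm high with a steel lid. Origin: centre of its underside.
- glue: Bystander, loose, leave alone: white bottle 44 mm across and 130 mm high with an orange cap. Origin: centre of its underside.
- screwdriver: Bystander, loose, leave alone: screwdriver about 200 mm long lying on the bench beyond the parts. Origin: its middle, where the handle meets the shank, on the bench. Its x axis runs from handle to tip.
Things that resemble listed ones, but are neither listed nor needed, are in the scene too. Leave any orange look-alike of the nut alone.

How it is judged:
On the way, in this order (a step that is already met when the one before it is completed fails the run):
1. the backing flange lies flat on the stand's wooden foot, boss up, round the post (z of backing_flange in the frame of stand between 0.013 and 0.019 m and horizontal distance between backing_flange and stand below 0.007 m and angle between backing_flange's own z axis and vertical below 0.08 rad), for 0.2 s.
2. the stone sits round the boss and lies flat on the backing flange (z of stone in the frame of stand between 0.021 and 0.027 m and horizontal distance between stone and stand below 0.011 m and angle between stone's own z axis and vertical below 0.08 rad), for 0.2 s.
3. the clamp ring lies flat on the stone, round the post (z of clamp_ring in the frame of stand between 0.041 and 0.047 m and horizontal distance between clamp_ring and stand below 0.007 m and angle between clamp_ring's own z axis and vertical below 0.08 rad), for 0.2 s.
4. the hex nut lies flat on the clamp ring, round the post (z of nut in the frame of stand between 0.056 and 0.062 m and horizontal distance between nut and stand below 0.007 m and angle between nut's own z axis and vertical below 0.08 rad), for 0.2 s.
At the end, for the whole second after the job is handed in: All four parts are round the post, flat (within 0.08 rad) and at rest, in this order upwards: backing flange (underside 16 mm above the bench), stone (24 mm), clamp ring (44 mm), nut (59 mm), each height within 3 mm; each is centred on the post within 7 mm (the stone within 11 mm) (all of step 1 and all of step 2 and all of step 3 and all of step 4 and linear speed of each of backing_flange, stone, clamp_ring, nut below 0.02 m/s); the robot touches nothing.
It fails at once if a part is dropped onto the stand: within 40 mm of the post it moves faster than 0.6 m/s with the fingers off it ((horizontal distance between backing_flange and stand below 0.04 m and linear speed of backing_flange above 0.6 m/s and contact force between backing_flange and the fingers below 0.2 N) or (horizontal distance between stone and stand below 0.04 m and linear speed of stone above 0.6 m/s and contact force between stone and the fingers below 0.2 N) or (horizontal distance between clamp_ring and stand below 0.04 m and linear speed of clamp_ring above 0.6 m/s and contact force between clamp_ring and the fingers below 0.2 N) or (horizontal distance between nut and stand below 0.04 m and linear speed of nut above 0.6 m/s and contact force between nut and the fingers below 0.2 N)).
It fails at once if the jar, the glue bottle or the screwdriver is pushed more than 30 mm from its place (distance of any of jar, glue, screwdriver from where it was at the start of the episode above 0.03 m).
It also fails if it takes over 102 s, if anything falls off the work surface, if the arm or the gripper's body presses on something with over 40 N, if the wrist force passes 120 N, or if a joint passes its speed limit or range.

### The arm

A 6-joint arm with a two-finger parallel gripper is mounted at the origin on the work surface. World frame = base frame: x ahead of the robot, y to its left, z up, the work surface at z = 0. Lengths are in m, angles in rad, forces in N, time in s.
With the tool pointing down it reaches from about 0.3 to 0.875 m from the base axis. Payload 6.4 kg.
Tool frame: the origin (TCP) lies at the very end of the fingers, on their centre line; the grasp point (between the pads) lies 19 mm behind it; x points along the fingers, y is the direction in which the jaws open and shut, and the axes are right-handed (so a half turn about x gives the same grasp; the last joint's range is limited). The gripper opens to 85 mm and grips with 20 to 120 N. Pads are 22 mm wide; open, the fingers measure 114 mm over their backs; the gripper's body (76 mm by 85 mm) begins 54 mm behind the grasp point. The pads swing forward as they close: fully open they stand 13 mm farther back than shut.
Start: joints at [0.98, 0.181, 1.607, -0, 1.354, -0.206], TCP at [0.216, 0.533, 0.231] pointing down, gripper open.
Joint ranges: [-2.99, 2.99], [-0.89, 2.07], [0.3, 2.58], [-1.14, 4.28], [0, 2.63], [-3.12, 3.12]. Speed limits (rad/s): [2.57, 2.57, 3.01, 3.14, 3.14, 3.14].

### API

Orientations are given as a unit quaternion [w, x, y, z].
In Python, from bench import status, optics, hand_in gives the robot as it stands. The module is installed in compiled form; this text tells all that it offers.
- The arm moves only by the shell command python3 -m jog 'ROWS'. ROWS is JSON, one flat list of numbers, 5 for each row, row after row: the shift along the tool's x, y, z in mm, then the turn about the tool's x in degrees, then the opening in per cent of the stroke, from 0 (shut) to 100 (fully open). In form: [tx, ty, tz, yaw, gripper, tx, ty, tz, yaw, gripper, ...]. A call has exactly 5 rows; each row is the pose to reach, as a shift and turn from the pose commanded when the call began, along the tool's axes at that moment; what a row does not reach only later rows make up. A row lasts 1/10 s, in which the tool goes at most 50 mm and 8.59 degrees, less where a joint would pass 70% of its speed; a pose out of reach is approached as far as the arm can. A call with a gripper value outside its range is refused whole. The fingers move at their own pace and stop on an object; the grip force is fixed at half the most. Time passes only in rows, so rows that repeat a pose let the fingers close, or fill a call up. It gives the time, the measured TCP pose, the force and the opening at its end, in the units of the state.
- status.get_obs(): the state, without advancing time (a new reading comes with each control period).
- optics.camera(name): name is "side" or "top"; returns the picture (420x560x3 uint8, red, green, blue); there is no depth.
- optics.get_calibration(name): a dict with "vertical_fov" (degrees; the focal length in pixels is half the picture's height over the tangent of half this angle, whatever the lens; pixels are square), "cx", "cy" (the principal point, pixels), "extrinsics" (4x4, takes a point from camera to world coordinates). Camera axes: x right, y up, looking along -z (the intrinsics and any distortion apply to the point x, -y, -z); pixel columns grow to the right and rows downward; lengths in m; the calibration is good to about 2 mm. A picture is of the moment at which its call begins. get_calibration takes no time and is no camera call.
- hand_in(): hands the job in, once; it reports no verdict.
The state is a dict: "time_s": time; "q": joint angles; "dq": joint speeds; "joint_efforts": joint torques, N m; "eef_pos": TCP position; "eef_rot": TCP orientation; "wrist_force": force on the tool from outside, world axes, zero at the start; "torque": the same for the moment, N m; "opening": opening from 0.0 (shut) to 1.0 (fully open).
Only numpy, scipy, OpenCV 4.12 (cv2) and the standard library are available. Lean on these libraries where they do the work, as an engineer would, in place of code of your own. Each camera call takes 0.05 s, during which the arm holds its last target. There are 200 camera calls.

## Working session

There is one attempt and no reset: what is moved stays moved. The work goes in short steps, Python scripts to look and compute and a shell command to move; the robot and the scene stay as the last step left them, time stands still between calls to the robot, and variables do not carry over. Pictures are saved under pics/ and viewed, on a budget of 14 in all, crops included, one or two more only if the job needs it, and the job is handed in when it is done.

```bash
mkdir -p pics; ls; python3 - <<'E'
from bench import status, optics
import cv2, json
for n in ("top","side"):
    c=optics.get_calibration(n); print(n,c)
    cv2.imwrite(f"pics/{n}0.png",optics.camera(n)[:,:,::-1])
o=status.get_obs(); print(o)
E
```

```text
pics
top {'vertical_fov': 45.96772011355308, 'cx': 279.7366727268656, 'cy': 207.45970205518816, 'extrinsics': array([[ 0.02017211,  0.98935146, -0.1441415 ,  0.37259473],
       [-0.99973959,  0.02149873,  0.00765184,  0.05825335],
       [ 0.01066922,  0.14394961,  0.9895275 ,  1.37640134],
       [ 0.        ,  0.        ,  0.        ,  1.        ]])}
side {'vertical_fov': 51.28777394335721, 'cx': 281.56619906336647, 'cy': 210.3712888171139, 'extrinsics': array([[ 0.73550424,  0.34816752, -0.58121673,  0.02043842],
       [-0.67748684,  0.38644809, -0.625835  , -0.57192088],
       [ 0.00671468,  0.85407098,  0.52011313,  0.56418785],
       [ 0.        ,  0.        ,  0.        ,  1.        ]])}
{'time_s': 0.1, 'q': array([ 9.79717407e-01,  1.81458151e-01,  1.60785083e+00, -2.34543985e-05,
        1.35381719e+00, -2.06321938e-01]), 'dq': array([ 5.22022012e-04, -2.39458650e-03, -2.68645307e-03,  1.97958414e-04,
       -6.38118311e-04, -7.12090777e-05]), 'joint_efforts': array([ 2.12526006e-04, -4.45880091e+01, -3.52237952e+01, -3.56679720e-04,
        4.16492665e-03, -1.01334092e-05]), 'eef_pos': array([0.21554971, 0.53255878, 0.23050672]), 'eef_rot': array([ 0.69385937,  0.13469001,  0.69426542, -0.13569561]), 'wrist_force': array([-0.70118464,  0.05387063,  0.16857048]), 'torque': array([-0.03278592,  0.00861326, -0.02562976]), 'opening': 1.0005411666065898}
```

View pics/top0.png

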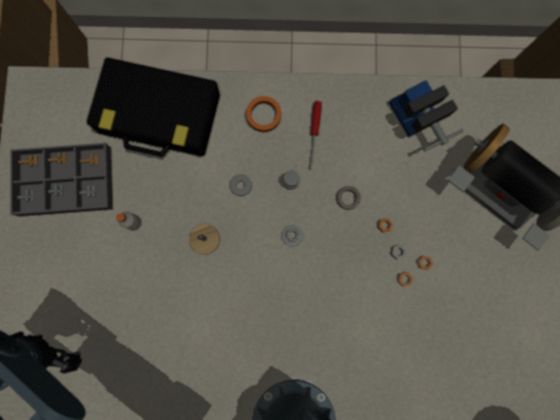

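View pics/side0.png

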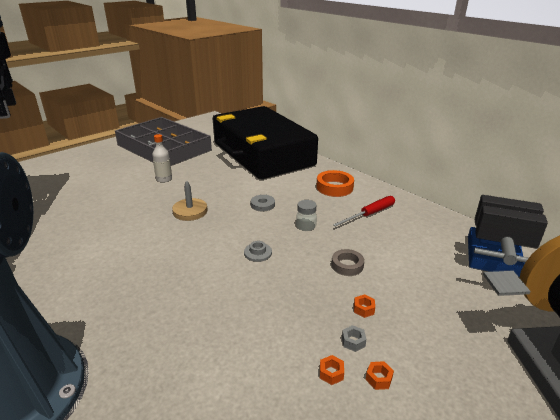

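Top view: stand (204,239), clamp ring (241,185), flange (292,235), stone (348,198), jar (290,179). The side view shows the boss on the part at (258,250). There are four hex nuts: orange at (385,225), (425,262) and (404,279), and grey steel at (397,251). The grey one fits the description, so I'll confirm it in a crop and measure.

```bash
cat > h.py <<'E'
import numpy as np, cv2
from bench import status, optics
from scipy.spatial.transform import Rotation as R
def ray(n,u,v):
    c=optics.get_calibration(n); f=210/np.tan(np.radians(c["vertical_fov"]/2)); E=c["extrinsics"]
    d=E[:3,:3]@np.array([(u-c["cx"])/f,-(v-c["cy"])/f,-1.]); return E[:3,3],d/np.linalg.norm(d)
def plane(n,u,v,z):
    o,d=ray(n,u,v); return o+d*(z-o[2])/d[2]
def tri(a,b):  # a,b pixels in top, side
    (o1,d1),(o2,d2)=ray("top",*a),ray("side",*b)
    s=np.linalg.lstsq(np.c_[d1,-d2],o2-o1,rcond=None)[0]
    p,q=o1+s[0]*d1,o2+s[1]*d2; return (p+q)/2,np.linalg.norm(p-q)
def proj(n,p):
    c=optics.get_calibration(n); f=210/np.tan(np.radians(c["vertical_fov"]/2)); E=c["extrinsics"]
    x=E[:3,:3].T@(np.asarray(p)-E[:3,3]); return np.array([c["cx"]+f*x[0]/-x[2],c["cy"]-f*x[1]/-x[2]])
def axes():
    o=status.get_obs(); w,x,y,z=o["eef_rot"]; return o["eef_pos"],R.from_quat([x,y,z,w]).as_matrix()
def go(target):
    p,M=axes(); return np.round(M.T@(np.asarray(target)-p)*1000,1)
E
python3 - <<'E'
from h import *
t=cv2.imread("pics/top0.png"); s=cv2.imread("pics/side0.png")
a=cv2.resize(t[150:300,180:440],None,fx=3,fy=3,interpolation=cv2.INTER_CUBIC)
b=cv2.resize(s[180:400,150:410],None,fx=3,fy=3,interpolation=cv2.INTER_CUBIC)
cv2.imwrite("pics/ct.png",a); cv2.imwrite("pics/cs.png",b[:600])
print(axes())
for nm,u,v in [("stand",204,239),("ring",241,185),("flange",292,235),("stone",348,198),("nut",397,251),("jar",290,179),("glue",128,222)]: print(nm,plane("top",u,v,.015))
for nm,u,v in [("ring",263,202),("flange",258,250),("stone",348,262),("nut",354,337)]: print(nm,plane("side",u,v,.01))
E
```

```text
(array([0.21554971, 0.53255878, 0.23050672]), array([[-8.35542461e-04,  3.75328571e-01,  9.26891453e-01],
       [-1.28610037e-03,  9.26890607e-01, -3.75329388e-01],
       [-9.99998824e-01, -1.50567908e-03, -2.91746245e-04]]))
stand [0.47879181 0.25410278 0.015     ]
ring [0.63197299 0.15724919 0.015     ]
flange [0.49492328 0.0123717  0.015     ]
stone [ 0.6017161 -0.142202   0.015    ]
nut [ 0.456916   -0.27720196  0.015     ]
jar [0.65212163 0.02059084 0.015     ]
glue [0.52130022 0.4653029  0.015     ]
ring [0.63246787 0.15590574 0.01      ]
flange [0.49324328 0.00959182 0.01      ]
stone [ 0.60317225 -0.14518028  0.01      ]
nut [ 0.45600117 -0.28132326  0.01      ]
```

View pics/ct.png

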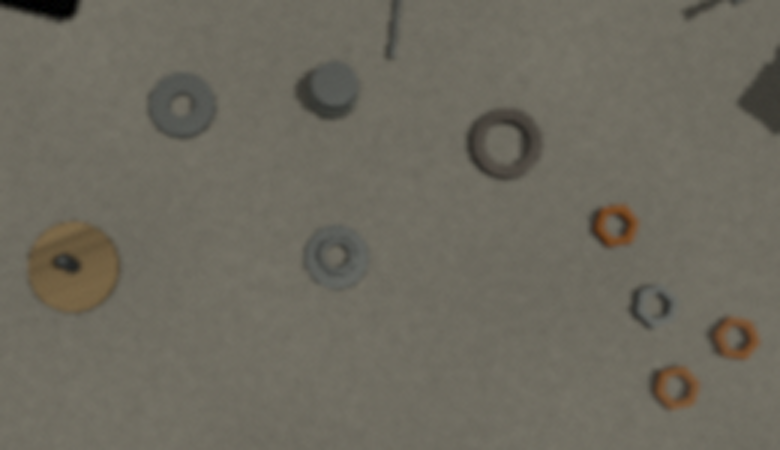

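View pics/cs.png

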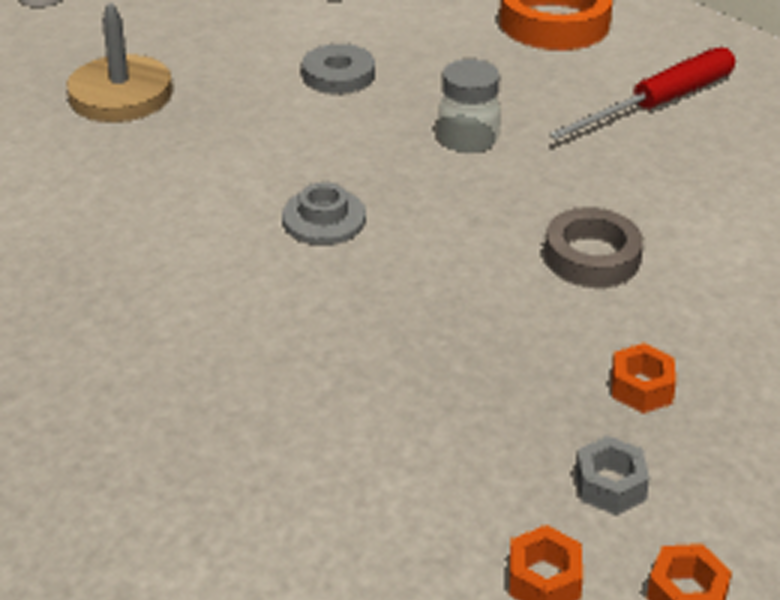

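The crops confirm it: the flange is boss up at top (292,235), the stone is the brown-grey ring at (348,198), and the grey nut sits at (397,252) among three orange ones. Next, precise centres from silhouettes.

```bash
cat > seg.py <<'E'
from h import *
def blob(img,u,v,r,save=None):
    x0,y0=int(u-r),int(v-r); c=img[y0:y0+2*r+1,x0:x0+2*r+1]
    L=cv2.cvtColor(cv2.resize(c,None,fx=4,fy=4,interpolation=cv2.INTER_CUBIC),cv2.COLOR_BGR2LAB).astype(float)
    b=np.r_[L[:6].reshape(-1,3),L[-6:].reshape(-1,3)]; d=np.linalg.norm((L-np.median(b,0))*[.6,2,2],axis=2)
    d=cv2.GaussianBlur(np.clip(d*4,0,255).astype(np.uint8),(5,5),0)
    _,m=cv2.threshold(d,0,255,cv2.THRESH_OTSU)
    cs,_=cv2.findContours(m,cv2.RETR_EXTERNAL,cv2.CHAIN_APPROX_NONE)
    h=cv2.convexHull(max(cs,key=cv2.contourArea)); M=cv2.moments(h)
    f=lambda p:((np.asarray(p)+.5)/4-.5)+[x0,y0]
    return f([M["m10"]/M["m00"],M["m01"]/M["m00"]]),f(h[:,0]),cv2.contourArea(h)/16
E
python3 - <<'E'
from seg import *
t=cv2.imread("pics/top0.png"); s=cv2.imread("pics/side0.png")
for nm,a,b,r,z in [("ring",(241,185),(263,202),17,.0075),("flange",(292,235),(258,252),19,.006),("stone",(348,198),(348,262),22,.010),("nut",(397,251),(354,337),17,.009),("stand",(204,239),(190,210),24,.008),("glue",(128,222),(162,165),24,.06),("jar",(290,180),(307,215),18,.03)]:
    ca,ha,aa=blob(t,*a,r if nm!="nut" else 12); cb,hb,ab=blob(s,*b,r)
    pa,pb=plane("top",*ca,z),plane("side",*cb,z); p,e=tri(ca,cb)
    print(nm,ca.round(1),cb.round(1),int(aa),int(ab),"top",pa.round(4),"side",pb.round(4),"tri",p.round(4),round(e,4))
# post tip
g=cv2.resize(s[160:225,165:215],None,fx=8,fy=8,interpolation=cv2.INTER_NEAREST)
u=cv2.resize(t[215:263,180:230],None,fx=8,fy=8,interpolation=cv2.INTER_NEAREST)
n=cv2.resize(s[318:358,332:376],None,fx=8,fy=8,interpolation=cv2.INTER_CUBIC)
W=np.zeros((520,800+352,3),np.uint8); W[:520,:400]=g; W[:384,400:800]=u*2; W[:320,800:]=n
cv2.imwrite("pics/post.png",cv2.resize(W,(800,361)))
E
```

```text
ring [240.2 185. ] [262.3 202.8] 412 347 top [0.6333 0.1601 0.0075] side [0.6313 0.1574 0.0075] tri [0.6337 0.1603 0.0053] 0.0001
flange [291.3 235.4] [257.4 251.6] 375 452 top [0.4946 0.0139 0.006 ] side [0.492  0.0101 0.006 ] tri [0.4949 0.0138 0.0025] 0.0001
stone [347.4 197.6] [347.1 262.3] 475 731 top [ 0.6038 -0.1412  0.01  ] side [ 0.6012 -0.1446  0.01  ] tri [ 0.6045 -0.1419  0.0066] 0.0004
nut [393.4 251.5] [351.9 341.4] 89 341 top [ 0.4557 -0.2688  0.009 ] side [ 0.4469 -0.2844  0.009 ] tri [ 0.4582 -0.2744 -0.0081] 0.0042
stand [204.1 238.6] [189.  205.2] 726 866 top [0.4804 0.2549 0.008 ] side [0.4876 0.2696 0.008 ] tri [0.4792 0.2536 0.0184] 0.0009
glue [134.1 222.3] [161.1 173.7] 157 1498 top [0.5159 0.4355 0.06  ] side [0.4771 0.3739 0.06  ] tri [0.5172 0.4489 0.0191] 0.0071
jar [288.8 180.1] [306.3 207.2] 318 250 top [0.646  0.0243 0.03  ] side [0.6711 0.0422 0.03  ] tri [0.645  0.0224 0.0486] 0.0071
```

View pics/post.png

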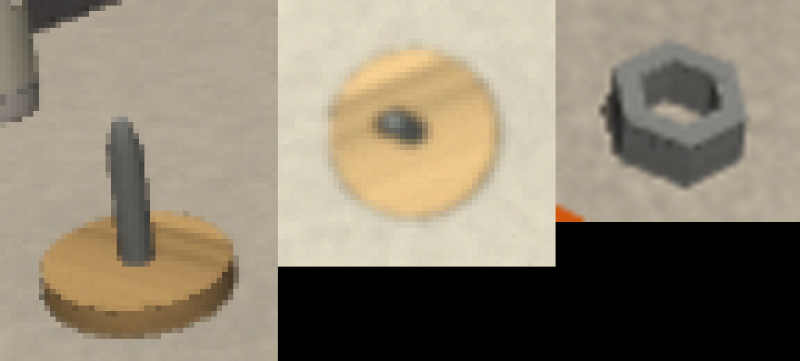

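The foot's top face is centred at about (204,238.4) in the top view and (189.5,206.5) in the side view. The post tip is at (199.4,236) top and (186.8,181) side. The lean of the post is only perspective. The nut's top hexagon corners are readable in the side crop.

```bash
python3 - <<'E'
from seg import *
C=np.array([(673,42),(737,68),(745,122),(684,150),(622,118),(615,72)],float)
P=(C-[556,0])/5.556+[332,318]-.5
W=np.array([plane("side",*p,.018) for p in P]); print("nut c",W.mean(0).round(4))
d=W-W.mean(0); print("radius",np.linalg.norm(d,axis=1).round(4),"corner ang mod60",(np.degrees(np.arctan2(d[:,1],d[:,0]))%60).round(1))
print("nut top",plane("top",396.8,251.3,.018).round(4))
print("foot top",plane("top",204.1,238.5,.014).round(4),"side",plane("side",189.4,206.5,.016).round(4),tri((204.1,238.5),(189.4,206.5)))
print("tip top",plane("top",199.4,236,.083).round(4),"side",plane("side",186.5,181,.083).round(4),tri((199.4,236),(186.5,181)))
print("go flange",go([.4935,.012,.12]))
E
```

```text
nut c [ 0.4534 -0.2818  0.018 ]
radius [0.0209 0.0215 0.0205 0.0209 0.0201 0.02  ] corner ang mod60 [44.5 46.8 47.1 43.  44.  51.3]
nut top [ 0.4559 -0.2759  0.018 ]
foot top [0.4803 0.254  0.014 ] side [0.4784 0.2515 0.016 ] (array([0.4800563 , 0.25410533, 0.01417976]), np.float64(0.0004154550190891489))
tip top [0.4811 0.2567 0.083 ] side [0.4814 0.2563 0.083 ] (array([0.48130154, 0.25654404, 0.08292013]), np.float64(0.0004923017106642296))
go flange [ 110.9 -378.   453. ]
```

```bash
python3 -m jog '[0,-30,36,0,75, 0,-60,72,0,75, 0,-90,108,0,75, 0,-120,144,0,75, 0,-150,180,0,75]'; python3 -m jog '[0,-30,36,0,75, 10,-60,72,0,75, 20,-90,108,0,75, 40,-120,144,0,75, 60,-150,180,0,75]'; python3 -m jog '[10,-30,36,0,75, 20,-60,72,0,75, 50,-76.5,93.5,0,75, 80,-76.5,93.5,0,75, 80,-76.5,93.5,0,75]'
python3 - <<'E'
from h import *
print(axes()[0],go([.4945,.013,.04])); 
for n in("top","side"): cv2.imwrite(f"pics/{n}1.png",optics.camera(n)[:,:,::-1])
u=proj("side",[.4945,.013,.04]).astype(int); s=cv2.imread("pics/side1.png")[u[1]-70:u[1]+60,u[0]-70:u[0]+70]
u=proj("top",[.4945,.013,.04]).astype(int); t=cv2.imread("pics/top1.png")[u[1]-65:u[1]+65,u[0]-70:u[0]+70]
cv2.imwrite("pics/f1.png",cv2.resize(np.hstack([s,t]),(800,371),interpolation=cv2.INTER_CUBIC))
E
```

```text
time_s: 0.6
eef_pos: [0.3266, 0.3247, 0.231]
eef_rot: [0.694, 0.135, 0.694, -0.135]
wrist_force: [1.2, 0.6, 0.7]
opening: 0.752
time_s: 1.1
eef_pos: [0.4367, 0.1195, 0.1717]
eef_rot: [0.694, 0.135, 0.694, -0.135]
wrist_force: [0.3, 0.7, -0.6]
opening: 0.754
time_s: 1.6
eef_pos: [0.4905, 0.0151, 0.0879]
eef_rot: [0.691, 0.136, 0.697, -0.136]
wrist_force: [-1.3, -0.0, -0.6]
opening: 0.742
[0.49050178 0.01508401 0.08790407] [47.9 -0.3  4.9]
```

View pics/f1.png

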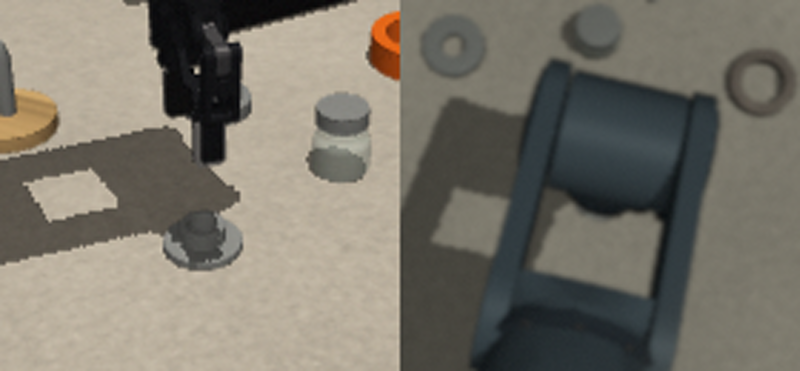

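The gripper stands above the flange, with its fingers in line in the side view. Lower, then squeeze the boss in two directions to centre it in the robot's frame.

```bash
python3 -m jog '[30,0,0,0,75, 60,0,0,0,75, 78,0,0,0,75, 78,0,0,0,75, 78,0,0,0,75]'; python3 -m jog '[0,0,0,0,0, 0,0,0,0,0, 0,0,0,0,0, 0,0,0,0,0, 0,0,0,0,0]';python3 -m jog '[0,0,0,0,0, 0,0,0,0,0, 0,0,0,0,60, 0,0,0,0,75, 0,0,0,0,75]'
```

```text
time_s: 2.2
eef_pos: [0.4951, 0.0157, 0.0157]
eef_rot: [0.695, 0.135, 0.693, -0.135]
wrist_force: [-0.2, -0.1, -0.3]
opening: 0.751
time_s: 2.7
eef_pos: [0.4954, 0.0151, 0.0162]
eef_rot: [0.695, 0.135, 0.693, -0.135]
wrist_force: [-3.1, 1.8, 11.9]
opening: 0.362
time_s: 3.2
eef_pos: [0.4941, 0.0153, 0.0142]
eef_rot: [0.694, 0.135, 0.694, -0.135]
wrist_force: [0.7, 0.8, 0.3]
opening: 0.753
```

```bash
python3 -m jog '[-2,0,0,8,75, -2,0,0,16,75, -2,0,0,24,75, -2,0,0,32,75, -2,0,0,40,75]' >/dev/null; python3 -m jog '[0,0,0,8,75, 0,0,0,16,75, 0,0,0,24,75, 0,0,0,32,75, 0,0,0,40,75]'>/dev/null;python3 -m jog '[0,0,0,8,75, 0,0,0,10,75, 0,0,0,10,75, 0,0,0,10,30, 0,0,0,10,30]';python3 -m jog '[0,0,0,0,0, 0,0,0,0,0, 0,0,0,0,0, 0,0,0,0,0, 0,0,0,0,0]';python3 -m jog '[0,0,0,0,0, 0,0,0,0,0, 0,0,0,0,0, 0,0,0,0,0, 0,0,0,0,0]'
```

```text
time_s: 4.7
eef_pos: [0.4942, 0.0153, 0.0161]
eef_rot: [0.396, 0.586, 0.395, -0.586]
wrist_force: [0.9, -1.0, 1.7]
opening: 0.415
time_s: 5.2
eef_pos: [0.4943, 0.0152, 0.0166]
eef_rot: [0.395, 0.586, 0.395, -0.586]
wrist_force: [-2.4, 0.2, 5.6]
opening: 0.36
time_s: 5.7
eef_pos: [0.4944, 0.0152, 0.0167]
eef_rot: [0.395, 0.586, 0.395, -0.586]
wrist_force: [-2.4, -0.7, 6.1]
opening: 0.361
```

The flange is centred at (0.4944, 0.0152) in the robot's frame. Lift it and carry it over to the post, then compare the two there.

```bash
python3 -m jog '[-25,0,0,0,0, -60,0,0,0,0, -90,0,0,0,0, -105,0,0,0,0, -105,0,0,0,0]'; python3 - <<'E'
from h import *
print(go([.4805,.255,.1217]))
E
```

```text
time_s: 6.2
eef_pos: [0.4957, 0.015, 0.1233]
eef_rot: [0.397, 0.587, 0.394, -0.585]
wrist_force: [0.5, -0.7, -0.9]
opening: 0.356
[   1.3 -104.1 -216.8]
```

```bash
python3 -m jog '[0,-21,-43,0,0, 0,-42,-86,0,0, 0,-63,-129,0,0, 0,-84,-172,0,0, 0,-104,-217,0,0]'; python3 -m jog '[0,0,0,0,0, 0,0,0,0,0, 0,0,0,0,0, 0,0,0,0,0, 0,0,0,0,0]'
python3 - <<'E'
from h import *
for n in("top","side"): cv2.imwrite(f"pics/{n}2.png",optics.camera(n)[:,:,::-1])
p=axes()[0];print(p,proj("side",[p[0],p[1],.105]),proj("side",[.4805,.255,.016]))
s=cv2.imread("pics/side2.png")[130:230,125:260]
cv2.imwrite("pics/f2.png",cv2.resize(s,(800,593),interpolation=cv2.INTER_CUBIC))
E
```

```text
time_s: 6.7
eef_pos: [0.4775, 0.2569, 0.1192]
eef_rot: [-0.395, -0.585, -0.395, 0.587]
wrist_force: [1.2, 0.4, -1.8]
opening: 0.362
time_s: 7.2
eef_pos: [0.4793, 0.2542, 0.1208]
eef_rot: [-0.395, -0.587, -0.395, 0.587]
wrist_force: [1.0, 0.1, -1.0]
opening: 0.361
[0.47939349 0.25455721 0.12104376] [185.1458415  173.16063933] [189.36571795 205.64983303]
```

View pics/f2.png

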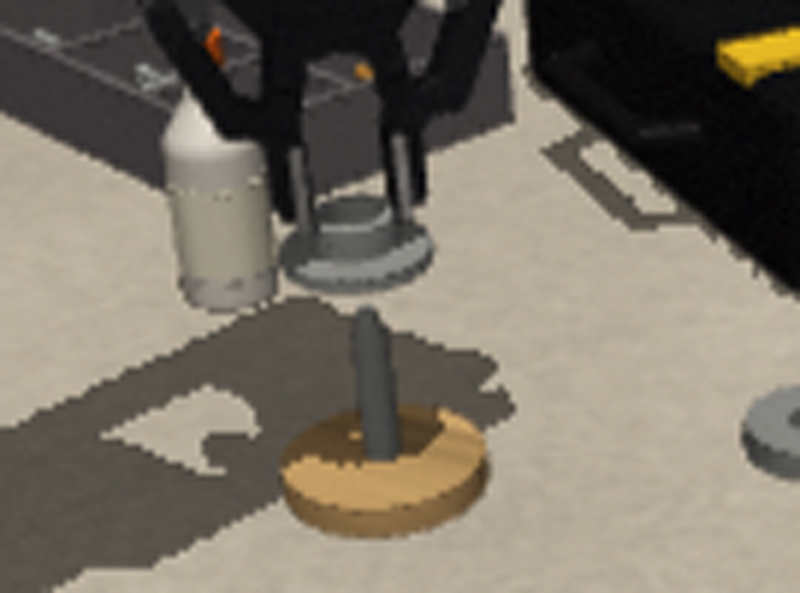

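Held flat: the disc is centred at about (184.7,172.2) px, where the robot's pose predicts (185.1,172), so the side camera agrees with the robot to about 1 mm. The post tip is just below, at (186.5,182). Lower in stages and watch the force.

```bash
python3 -m jog '[10,0,0,0,0, 20,0,0,0,0, 30,0,0,0,0, 40,0,0,0,0, 40,0,0,0,0]'; python3 -m jog '[10,0,0,0,0, 20,0,0,0,0, 30,0,0,0,0, 40,0,0,0,0, 40,0,0,0,0]'
```

```text
time_s: 7.8
eef_pos: [0.4775, 0.2551, 0.0787]
eef_rot: [-0.395, -0.585, -0.396, 0.588]
wrist_force: [-0.4, 0.4, -1.6]
opening: 0.36
time_s: 8.3
eef_pos: [0.4777, 0.2551, 0.0391]
eef_rot: [-0.395, -0.585, -0.396, 0.588]
wrist_force: [-0.2, 0.3, -2.1]
opening: 0.359
```

```bash
python3 -m jog '[2,0,0,0,0, 4,0,0,0,0, 5.5,0,0,0,0, 6.5,0,0,0,0, 6.5,0,0,0,0]'; python3 -m jog '[0.5,0,0,0,0, 1,0,0,0,0, 1.5,0,0,0,0, 2,0,0,0,0, 2,0,0,0,0]'; python3 -c "
from h import *
print(axes()[0])"
```

```text
time_s: 8.8
eef_pos: [0.4791, 0.2555, 0.0346]
eef_rot: [0.395, 0.586, 0.395, -0.586]
wrist_force: [-0.3, 1.1, -0.1]
opening: 0.362
time_s: 9.3
eef_pos: [0.4791, 0.2555, 0.0327]
eef_rot: [-0.395, -0.586, -0.395, 0.586]
wrist_force: [-1.7, -1.1, 1.7]
opening: 0.362
[0.47908698 0.25550046 0.03273703]
```

```bash
python3 -m jog '[0.5,0,0,0,0, 1,0,0,0,0, 1,0,0,0,0, 1,0,0,0,0, 1,0,0,0,0]'; python3 -m jog '[0,0,0,0,50, 0,0,0,0,60, 0,0,0,0,60, -20,0,0,0,75, -50,0,0,0,75]'; python3 -m jog '[-40,0,0,0,75, -80,0,0,0,75, -100,0,0,0,75, -100,0,0,0,75, -100,0,0,0,100]'
python3 - <<'E'
from h import *
s=optics.camera("side")[:,:,::-1]; cv2.imwrite("pics/side3.png",s); s=s[130:230,125:260]
cv2.imwrite("pics/f3.png",cv2.resize(s,(800,593),interpolation=cv2.INTER_CUBIC))
p,M=axes(); print(p,M.round(3).tolist(),go([.6036,-.142,.1]),go([.6036,-.142,.17]))
E
```

```text
time_s: 9.8
eef_pos: [0.4791, 0.2555, 0.0327]
eef_rot: [-0.395, -0.586, -0.395, 0.586]
wrist_force: [-5.1, -1.8, 10.3]
opening: 0.358
time_s: 10.3
eef_pos: [0.4773, 0.2549, 0.08]
eef_rot: [-0.395, -0.585, -0.396, 0.588]
wrist_force: [0.5, 1.0, 0.9]
opening: 0.752
time_s: 10.8
eef_pos: [0.479, 0.2555, 0.1813]
eef_rot: [0.395, 0.586, 0.395, -0.586]
wrist_force: [-0.5, 0.1, -0.7]
opening: 0.899
[0.47835577 0.25526278 0.18027746] [[-0.002, 0.927, -0.375], [-0.0, -0.375, -0.927], [-1.0, -0.001, 0.001]] [ 80.2 265.3 321.1] [ 10.2 265.2 321.2]
```

View pics/f3.png

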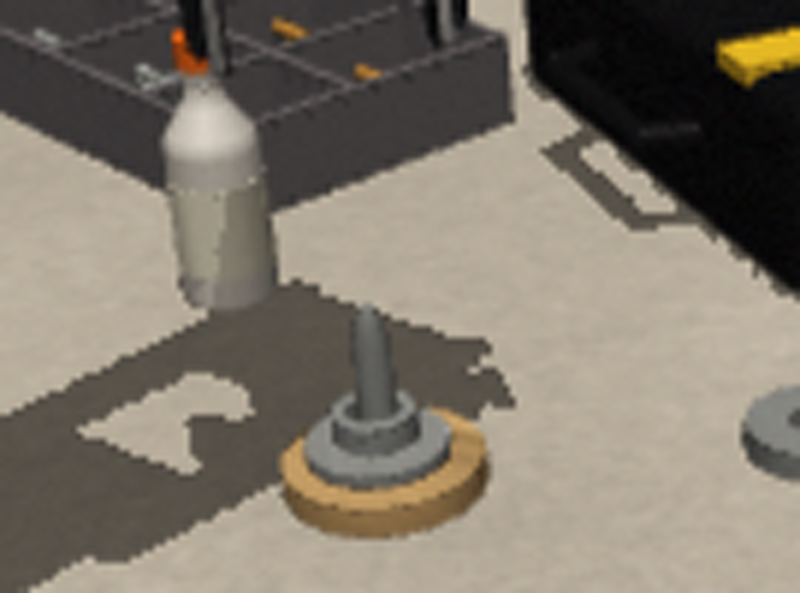

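The flange sits flat on the foot, round the post. Its disc is centred at (378,~447) in the crop and the foot at (384,~465), about 1 mm off, so the stand is at roughly (0.4797,0.255). Now the stone.

```bash
python3 -m jog '[0,30,36,0,100, 0,60,72,0,100, 0,90,108,0,100, 0,120,144,0,100, 0,150,180,0,100]'; python3 -m jog '[0,29,35,0,100, 10,58,70,0,100, 30,87,105,0,100, 50,115.5,140.5,0,100, 80,115.5,140.5,0,100]';python3 -m jog '[0,0,0,0,100, 0,0,0,0,100, 0,0,0,0,100, 0,0,0,0,100, 0,0,0,0,100]'
python3 - <<'E'
from h import *
p,M=axes(); print(p,go([.604,-.1415,.004]))
s=optics.camera("side")[:,:,::-1]; cv2.imwrite("pics/side4.png",s); s=s[190:310,265:425]
t=optics.camera("top")[:,:,::-1]; cv2.imwrite("pics/top4.png",t); t=t[140:260,268:428]
cv2.imwrite("pics/f4.png",cv2.resize(np.hstack([s,t]),(800,300),interpolation=cv2.INTER_CUBIC))
E
```

```text
time_s: 11.35
eef_pos: [0.5496, 0.0307, 0.1793]
eef_rot: [-0.394, -0.585, -0.396, 0.587]
wrist_force: [0.7, 1.0, -0.3]
opening: 1.002
time_s: 11.85
eef_pos: [0.6061, -0.1473, 0.1002]
eef_rot: [0.395, 0.587, 0.393, -0.587]
wrist_force: [0.4, 0.8, -0.5]
opening: 1.004
time_s: 12.35
eef_pos: [0.6057, -0.1407, 0.1031]
eef_rot: [0.396, 0.587, 0.395, -0.586]
wrist_force: [-0.3, -1.5, -0.2]
opening: 1.0
[ 0.60566673 -0.14072603  0.1030816 ] [99.1 -1.5  1.3]
```

View pics/f4.png

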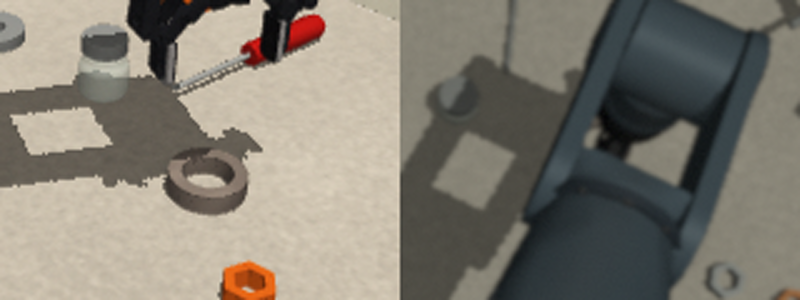

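```bash
python3 - <<'E'
from h import *
p,M=axes()
for b in (0,.013):
    print(b,[proj("side",p+M[:,1]*s*.0425-M[:,0]*b).round(1) for s in(-1,1)])
print(proj("side",[.604,-.1415,.01]))
E
```

```text
0 [array([331.4, 226.9]), array([370.3, 218.7])]
0.013 [array([331.9, 221.2]), array([371. , 213.1])]
[346.87448507 261.00537271]
```

Fingertips straddle the stone (side px ~(333,226) and (374,214)), with the stone at (347,262). Lower, squeeze, turn and squeeze again.

```bash
python3 -m jog '[40,-1,2,0,100, 80,-1,2,0,100, 95,-1,2,0,100, 99,-1,2,0,100, 99,-1,2,0,100]'; python3 -m jog '[0,0,0,0,0, 0,0,0,0,0, 0,0,0,0,0, 0,0,0,0,0, 0,0,0,0,0]';python3 -m jog '[0,0,0,0,0, 0,0,0,0,0, 0,0,0,0,100, 0,0,0,0,100, 0,0,0,0,100]'
python3 -m jog '[-1,0,0,-8,100, -1,0,0,-16,100, -1,0,0,-24,100, -1,0,0,-32,100, -1,0,0,-40,100]' >/dev/null; python3 -m jog '[0,0,0,-8,100, 0,0,0,-16,100, 0,0,0,-24,100, 0,0,0,-32,100, 0,0,0,-40,100]'>/dev/null;python3 -m jog '[1,0,0,-8,100, 1,0,0,-10,100, 1,0,0,-10,100, 1,0,0,-10,100, 1,0,0,-10,0]';python3 -m jog '[0,0,0,0,0, 0,0,0,0,0, 0,0,0,0,0, 0,0,0,0,0, 0,0,0,0,0]';python3 -m jog '[0,0,0,0,0, 0,0,0,0,0, 0,0,0,0,0, 0,0,0,0,0, 0,0,0,0,0]'
```

```text
time_s: 12.95
eef_pos: [0.6037, -0.1428, 0.0031]
eef_rot: [0.395, 0.586, 0.395, -0.586]
wrist_force: [0.3, -0.2, 0.3]
opening: 1.002
time_s: 13.45
eef_pos: [0.605, -0.1434, 0.0058]
eef_rot: [0.396, 0.587, 0.394, -0.586]
wrist_force: [-2.6, 1.2, 8.7]
opening: 0.74
time_s: 13.95
eef_pos: [0.6035, -0.1429, 0.0031]
eef_rot: [0.395, 0.587, 0.395, -0.586]
wrist_force: [0.3, -0.9, -0.2]
opening: 0.999
time_s: 15.45
eef_pos: [0.6032, -0.1427, 0.0026]
eef_rot: [0.694, 0.136, 0.694, -0.136]
wrist_force: [-0.0, 0.4, -0.5]
opening: 0.858
time_s: 15.95
eef_pos: [0.6037, -0.1428, 0.0036]
eef_rot: [0.694, 0.135, 0.694, -0.135]
wrist_force: [-1.7, 1.0, 5.4]
opening: 0.744
time_s: 16.45
eef_pos: [0.6037, -0.1428, 0.0035]
eef_rot: [0.694, 0.135, 0.694, -0.135]
wrist_force: [-1.8, -0.3, 5.9]
opening: 0.743
```

```bash
python3 -m jog '[-25,0,0,0,0, -60,0,0,0,0, -95,0,0,0,0, -125,0,0,0,0, -125,0,0,0,0]'; python3 - <<'E'
from h import *
print(axes()[0],go([.4797,.255,.1285]))
E
```

```text
time_s: 16.95
eef_pos: [0.6062, -0.144, 0.1329]
eef_rot: [0.697, 0.135, 0.691, -0.136]
wrist_force: [1.3, -0.5, -0.6]
opening: 0.74
[ 0.60624273 -0.14398834  0.13286748] [   1.9  322.2 -267.2]
```

```bash
python3 -m jog '[0,36,-30,0,0, 0,72,-60,0,0, 0,108,-90,0,0, 0,144,-120,0,0, 0,180,-150,0,0]'; python3 -m jog '[0,36,-30,0,0, 0,72,-60,0,0, 0,108,-88,0,0, 0,142,-114,0,0, 0,142,-114,0,0]';python3 -m jog '[0,0,0,0,0, 0,0,0,0,0, 0,0,0,0,0, 0,0,0,0,0, 0,0,0,0,0]'
python3 - <<'E'
from h import *
p,M=axes(); print(p,go([.4797,.255,.1285]),proj("side",p-[0,0,.0035]+[0,0,.01]))
s=optics.camera("side")[:,:,::-1]; cv2.imwrite("pics/side5.png",s); s=s[130:230,125:260]
cv2.imwrite("pics/f5.png",cv2.resize(s,(800,593),interpolation=cv2.INTER_CUBIC))
E
```

```text
time_s: 17.45
eef_pos: [0.53, 0.082, 0.1262]
eef_rot: [0.693, 0.135, 0.695, -0.136]
wrist_force: [0.4, -0.2, -2.0]
opening: 0.739
time_s: 17.95
eef_pos: [0.4765, 0.259, 0.1263]
eef_rot: [0.693, 0.134, 0.695, -0.133]
wrist_force: [-0.6, -0.5, -1.9]
opening: 0.741
time_s: 18.45
eef_pos: [0.4798, 0.254, 0.1275]
eef_rot: [0.694, 0.136, 0.694, -0.136]
wrist_force: [-0.3, -0.5, -1.4]
opening: 0.739
[0.47976483 0.25396898 0.12752454] [-1.   0.9 -0.4] [184.06284989 161.87776452]
```

View pics/f5.png

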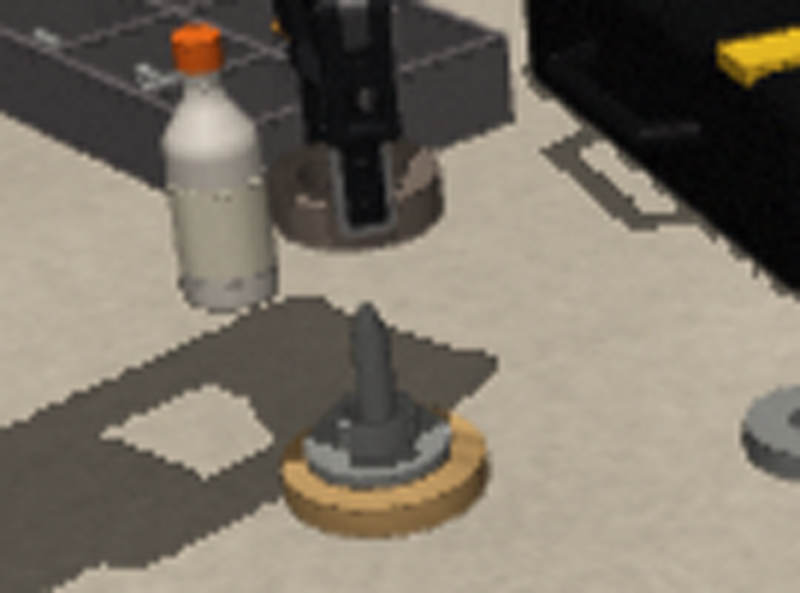

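Stone level and centred over the post (crop x ≈ 357; the post leans up to 367 at its tip). Lower it in stages.

```bash
python3 -m jog '[15,0,0,0,0, 30,0,0,0,0, 45,0,0,0,0, 60,0,0,0,0, 75,0,0,0,0]'; python3 -m jog '[4,0,0,0,0, 8,0,0,0,0, 11,0,0,0,0, 14,0,0,0,0, 14,0,0,0,0]'; python3 -m jog '[2,0,0,0,0, 4,0,0,0,0, 6,0,0,0,0, 7,0,0,0,0, 7,0,0,0,0]'
```

```text
time_s: 19.0
eef_pos: [0.479, 0.2547, 0.051]
eef_rot: [0.694, 0.135, 0.694, -0.135]
wrist_force: [-0.2, 0.4, -1.1]
opening: 0.742
time_s: 19.5
eef_pos: [0.4795, 0.2549, 0.0386]
eef_rot: [0.694, 0.135, 0.694, -0.135]
wrist_force: [-0.1, -0.4, -0.8]
opening: 0.74
time_s: 20.0
eef_pos: [0.4792, 0.2548, 0.0313]
eef_rot: [0.694, 0.135, 0.694, -0.135]
wrist_force: [-0.2, 0.6, -1.4]
opening: 0.737
```

Underside at about 28 mm, already round the boss with no contact force. Lower the last bit.

```bash
python3 -m jog '[1,0,0,0,0, 2,0,0,0,0, 3,0,0,0,0, 3.5,0,0,0,0, 3.5,0,0,0,0]'; python3 -m jog '[0.5,0,0,0,0, 1,0,0,0,0, 1,0,0,0,0, 1,0,0,0,0, 1,0,0,0,0]'
```

```text
time_s: 20.5
eef_pos: [0.4793, 0.2548, 0.0279]
eef_rot: [0.694, 0.135, 0.694, -0.135]
wrist_force: [-0.6, 0.5, -0.4]
opening: 0.745
time_s: 21.0
eef_pos: [0.4795, 0.2549, 0.0275]
eef_rot: [0.694, 0.135, 0.694, -0.135]
wrist_force: [-2.9, -1.0, 5.5]
opening: 0.738
```

```bash
python3 -m jog '[0,0,0,0,85, 0,0,0,0,100, 0,0,0,0,100, -20,0,0,0,100, -50,0,0,0,100]'; python3 -m jog '[-30,0,0,0,100, -60,0,0,0,100, -60,0,0,0,100, -60,-8,44,0,100, -60,-16,88,0,100]'; python3 -m jog '[0,-8,44,0,100, 0,-16,90,0,100, 0,-16,90,0,100, 0,-16,90,0,100, 0,-16,90,0,100]'
python3 - <<'E'
from h import *
p,M=axes(); print(p,go([.6325,.159,.003]))
s=optics.camera("side")[:,:,::-1]; cv2.imwrite("pics/side6.png",s); s=s[130:250,145:305]
cv2.imwrite("pics/f6.png",cv2.resize(s,(800,600),interpolation=cv2.INTER_CUBIC))
print(proj("side",[.6325,.159,.0075]),[proj("side",p+M[:,1]*k*.0425-M[:,0]*.01).round(1) for k in(-1,1)])
E
```

```text
time_s: 21.5
eef_pos: [0.4776, 0.2543, 0.0756]
eef_rot: [0.693, 0.135, 0.696, -0.136]
wrist_force: [-0.3, 0.2, 0.5]
opening: 1.003
time_s: 22.0
eef_pos: [0.555, 0.2072, 0.1368]
eef_rot: [0.694, 0.134, 0.694, -0.134]
wrist_force: [0.7, 1.2, -0.7]
opening: 0.996
time_s: 22.5
eef_pos: [0.631, 0.1588, 0.1359]
eef_rot: [0.693, 0.135, 0.695, -0.135]
wrist_force: [-0.1, 0.2, -0.6]
opening: 0.998
[0.63100811 0.15884352 0.13593654] [132.9   0.8   1.6]
[262.22592239 202.39293488] [array([266.7, 159. ]), array([255.3, 145.2])]
```

View pics/f6.png

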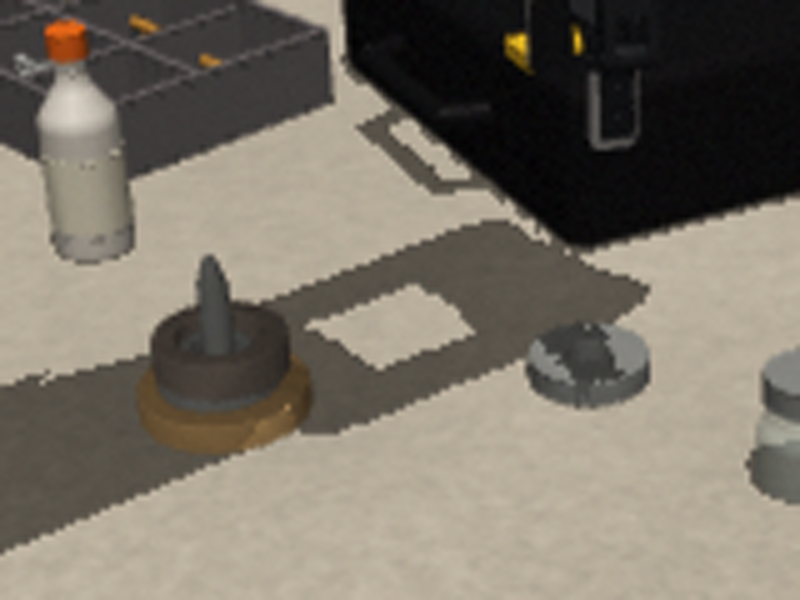

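Stone flat on the flange round the post. The ring is at (262.5,202.5) in the side view, matching the prediction (262.2,202.4). Same two-way squeeze on the ring.

```bash
python3 -m jog '[40,0,1,0,100, 80,0,1,0,100, 110,0,1,0,100, 128,0,1,0,100, 131,0,1,0,100]'; python3 -m jog '[0,0,0,0,100, 0,0,0,0,0, 0,0,0,0,0, 0,0,0,0,0, 0,0,0,0,0]';python3 -m jog '[0,0,0,0,0, 0,0,0,0,0, 0,0,0,0,100, 0,0,0,0,100, 0,0,0,0,100]'
python3 -m jog '[-1,0,0,8,100, -1,0,0,16,100, -1,0,0,24,100, -1,0,0,32,100, -1,0,0,40,100]' >/dev/null; python3 -m jog '[0,0,0,8,100, 0,0,0,16,100, 0,0,0,24,100, 0,0,0,32,100, 0,0,0,40,100]'>/dev/null;python3 -m jog '[1,0,0,8,100, 1,0,0,10,100, 1,0,0,10,100, 1,0,0,10,100, 1,0,0,10,0]';python3 -m jog '[0,0,0,0,0, 0,0,0,0,0, 0,0,0,0,0, 0,0,0,0,0, 0,0,0,0,0]';python3 -m jog '[0,0,0,0,0, 0,0,0,0,0, 0,0,0,0,0, 0,0,0,0,0, 0,0,0,0,0]'
```

```text
time_s: 23.05
eef_pos: [0.6308, 0.1587, 0.0036]
eef_rot: [0.693, 0.134, 0.696, -0.135]
wrist_force: [-0.0, 0.2, 0.3]
opening: 1.0
time_s: 23.55
eef_pos: [0.6406, 0.1559, 0.0154]
eef_rot: [0.699, 0.136, 0.689, -0.135]
wrist_force: [1.7, 2.1, 1.2]
opening: 0.327
time_s: 24.05
eef_pos: [0.6386, 0.1581, 0.0122]
eef_rot: [0.698, 0.136, 0.69, -0.134]
wrist_force: [-1.1, -10.7, 13.8]
opening: 0.509
time_s: 25.55
eef_pos: [0.6337, 0.158, 0.0067]
eef_rot: [0.396, 0.587, 0.395, -0.586]
wrist_force: [0.6, 0.2, -0.4]
opening: 0.856
time_s: 26.05
eef_pos: [0.6339, 0.158, 0.0077]
eef_rot: [0.396, 0.586, 0.395, -0.586]
wrist_force: [-4.1, -1.1, 10.7]
opening: 0.593
time_s: 26.55
eef_pos: [0.6339, 0.158, 0.0078]
eef_rot: [0.396, 0.586, 0.395, -0.586]
wrist_force: [-4.1, -0.8, 10.5]
opening: 0.59
```

The grip slipped (opening 0.33, then 0.59, where about 0.69 was expected), because the open pads stand back. Open, raise and look.

```bash
python3 -m jog '[0,0,0,0,100, 0,0,0,0,100, 0,0,0,0,100, -20,0,0,0,100, -20,0,0,0,100]'; python3 -m jog '[-40,0,0,0,100, -80,0,0,0,100, -80,0,0,0,100, -80,0,0,0,100, -80,0,0,0,100]'
python3 - <<'E'
from h import *
p,M=axes(); print(p)
s=optics.camera("side")[:,:,::-1]; cv2.imwrite("pics/side7.png",s); s=s[130:250,185:345]
cv2.imwrite("pics/f7.png",cv2.resize(s,(800,600),interpolation=cv2.INTER_CUBIC))
print([proj("side",p+M[:,1]*k*.0425-M[:,0]*b).round(1) for b in(0,.013) for k in(-1,1)])
E
```

```text
time_s: 27.05
eef_pos: [0.635, 0.1581, 0.028]
eef_rot: [0.396, 0.588, 0.395, -0.585]
wrist_force: [1.0, 0.2, 0.6]
opening: 0.998
time_s: 27.55
eef_pos: [0.6322, 0.1579, 0.1043]
eef_rot: [-0.395, -0.586, -0.396, 0.587]
wrist_force: [-0.3, -0.5, 0.2]
opening: 1.002
[0.6321562  0.15791048 0.10430594]
[array([244.8, 170.4]), array([278.3, 165.3]), array([244.6, 165.5]), array([278.4, 160.4])]
```

View pics/f7.png

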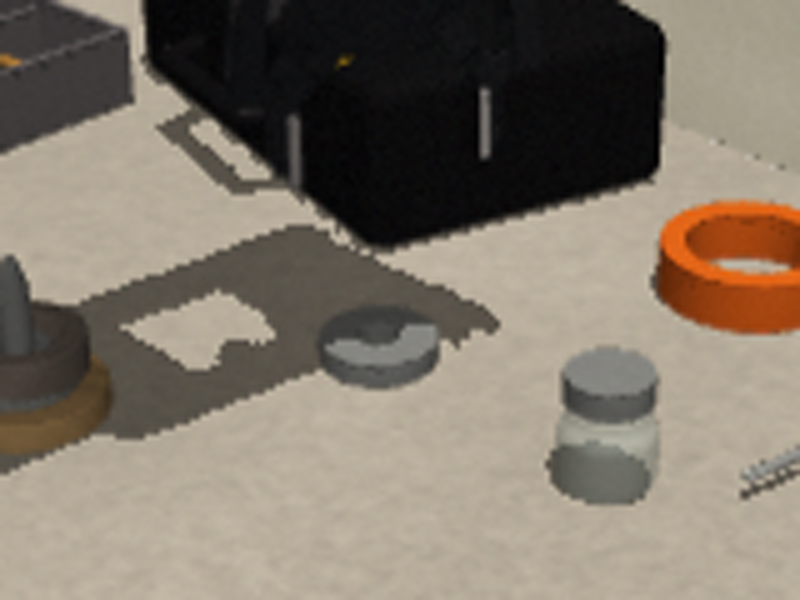

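Ring still flat, now at side px (260.5,198.8), so it was pushed a little. The tips stand about 8 mm back when open, so I need to go about 8 mm deeper.

```bash
python3 - <<'E'
from seg import *
s=cv2.imread("pics/side7.png")
a=plane("side",260.5,198.8,.0075);b=plane("side",262.3,202.8,.0075);print(a,b)
t=a+[.0012,.0016,0]; print(t, go([t[0],t[1],-.003]))
E
```

```text
[0.64104447 0.17579836 0.0075    ] [0.63131974 0.15733052 0.0075    ]
[0.64224447 0.17739836 0.0075    ] [106.9   2.6 -22.1]
```

```bash
python3 -m jog '[0,2,-22,0,100, 30,2,-22,0,100, 60,2,-22,0,100, 90,2,-22,0,100, 100,2,-22,0,100]'; python3 -m jog '[3,0,0,0,100, 6,0,0,0,100, 6,0,0,0,100, 6,0,0,0,100, 6,0,0,0,100]';  python3 -m jog '[0,0,0,0,70, 0,0,0,0,60, 0,0,0,0,50, 0,0,0,0,50, 0,0,0,0,50]'
```

```text
time_s: 28.1
eef_pos: [0.6392, 0.1772, 0.0004]
eef_rot: [-0.394, -0.584, -0.397, 0.589]
wrist_force: [-1.1, -0.1, -0.0]
opening: 0.998
time_s: 28.6
eef_pos: [0.6443, 0.1777, 0.0014]
eef_rot: [0.396, 0.587, 0.395, -0.586]
wrist_force: [0.8, 0.7, 1.2]
opening: 1.002
time_s: 29.1
eef_pos: [0.644, 0.1778, 0.0015]
eef_rot: [0.395, 0.587, 0.395, -0.586]
wrist_force: [-1.9, -0.1, 6.4]
opening: 0.694
```

Opening 0.694, as expected for 62 mm. Now the second direction.

```bash
python3 -m jog '[0,0,0,0,0, 0,0,0,0,100, 0,0,0,0,100, 0,0,0,0,100, 0,0,0,0,100]'
python3 -m jog '[0,0,0,-8,100, 0,0,0,-16,100, 0,0,0,-24,100, 0,0,0,-32,100, 0,0,0,-40,100]' >/dev/null; python3 -m jog '[0,0,0,-8,100, 0,0,0,-16,100, 0,0,0,-24,100, 0,0,0,-32,100, 0,0,0,-40,100]'>/dev/null;python3 -m jog '[1,0,0,-8,100, 1,0,0,-10,100, 1,0,0,-10,100, 1,0,0,-10,100, 1,0,0,-10,80]';python3 -m jog '[0,0,0,0,60, 0,0,0,0,40, 0,0,0,0,0, 0,0,0,0,0, 0,0,0,0,0]';python3 -m jog '[0,0,0,0,0, 0,0,0,0,0, 0,0,0,0,0, 0,0,0,0,0, 0,0,0,0,0]'
```

```text
time_s: 29.6
eef_pos: [0.6432, 0.1776, -0.0002]
eef_rot: [-0.395, -0.586, -0.395, 0.586]
wrist_force: [0.9, 1.4, -0.7]
opening: 1.0
time_s: 31.1
eef_pos: [0.6434, 0.1776, -0.001]
eef_rot: [0.694, 0.135, 0.694, -0.136]
wrist_force: [0.3, -0.1, 1.5]
opening: 0.86
time_s: 31.6
eef_pos: [0.6438, 0.1776, -0.0]
eef_rot: [0.694, 0.135, 0.694, -0.135]
wrist_force: [-1.7, -0.5, 4.8]
opening: 0.697
time_s: 32.1
eef_pos: [0.6438, 0.1776, -0.0001]
eef_rot: [0.694, 0.135, 0.694, -0.135]
wrist_force: [-0.7, -0.9, 5.9]
opening: 0.697
```

```bash
python3 -m jog '[-25,0,0,0,0, -60,0,0,0,0, -95,0,0,0,0, -130,0,0,0,0, -130,0,0,0,0]'; python3 -m jog '[0,2,-40,0,0, 0,5,-80,0,0, 0,7,-120,0,0, 0,10,-160,0,0, 0,10,-181,0,0]';python3 -m jog '[0,0,0,0,0, 0,0,0,0,0, 0,0,0,0,0, 0,0,0,0,0, 0,0,0,0,0]'
python3 - <<'E'
from h import *
p,M=axes(); print(p,go([.4797,.255,.13]),proj("side",p+[0,0,.0075]))
s=optics.camera("side")[:,:,::-1]; cv2.imwrite("pics/side8.png",s); s=s[130:230,125:260]
cv2.imwrite("pics/f8.png",cv2.resize(s,(800,593),interpolation=cv2.INTER_CUBIC))
E
```

```text
time_s: 32.6
eef_pos: [0.647, 0.1781, 0.1352]
eef_rot: [0.697, 0.136, 0.691, -0.134]
wrist_force: [1.4, 0.4, -1.9]
opening: 0.695
time_s: 33.1
eef_pos: [0.4752, 0.2557, 0.127]
eef_rot: [0.693, 0.134, 0.696, -0.135]
wrist_force: [0.7, -0.1, -1.6]
opening: 0.696
time_s: 33.6
eef_pos: [0.48, 0.2543, 0.1288]
eef_rot: [0.694, 0.136, 0.694, -0.136]
wrist_force: [0.8, 0.0, -2.7]
opening: 0.697
[0.48003737 0.25431715 0.12880364] [-1.2  0.5 -0.6] [183.97574861 160.89333267]
```

View pics/f8.png

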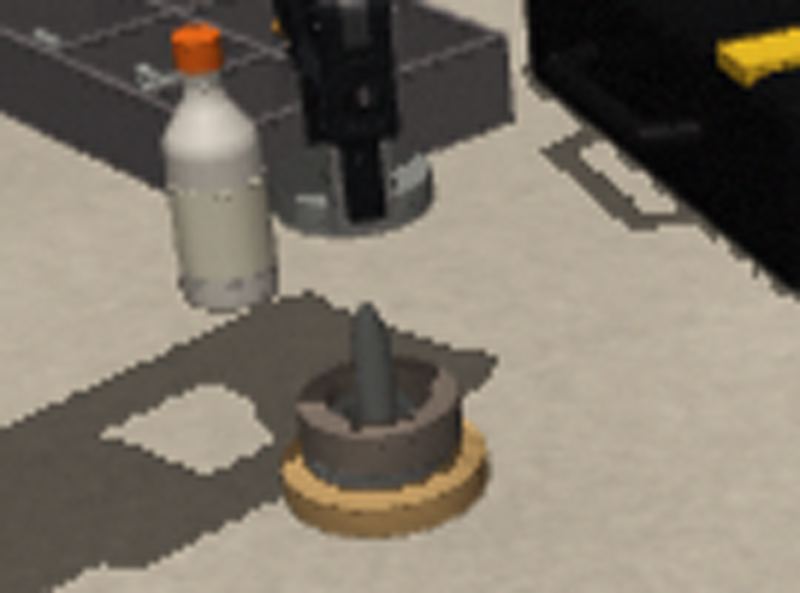

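The ring is level and its centre (184.2 px) matches the prediction (184.0). 10 pictures viewed so far. Lower it.

```bash
python3 -m jog '[12,0,0,0,0, 24,0,0,0,0, 36,0,0,0,0, 48,0,0,0,0, 58,0,0,0,0]'; python3 -m jog '[5,0,0,0,0, 10,0,0,0,0, 15,0,0,0,0, 18,0,0,0,0, 20,0,0,0,0]'; python3 -m jog '[1,0,0,0,0, 2,0,0,0,0, 3,0,0,0,0, 4,0,0,0,0, 4,0,0,0,0]'
```

```text
time_s: 34.15
eef_pos: [0.4787, 0.2547, 0.0693]
eef_rot: [0.694, 0.135, 0.695, -0.135]
wrist_force: [-0.6, -0.6, -2.6]
opening: 0.696
time_s: 34.65
eef_pos: [0.4795, 0.2549, 0.051]
eef_rot: [0.694, 0.135, 0.694, -0.135]
wrist_force: [0.1, 0.1, -2.8]
opening: 0.695
time_s: 35.15
eef_pos: [0.4793, 0.2548, 0.047]
eef_rot: [0.694, 0.135, 0.694, -0.135]
wrist_force: [0.3, 0.4, -2.1]
opening: 0.694
```

```bash
python3 -m jog '[1,0,0,0,0, 2,0,0,0,0, 2.5,0,0,0,0, 3,0,0,0,0, 3,0,0,0,0]'; python3 -m jog '[0.5,0,0,0,0, 1,0,0,0,0, 1,0,0,0,0, 1,0,0,0,0, 1,0,0,0,0]'
```

```text
time_s: 35.65
eef_pos: [0.4793, 0.2548, 0.044]
eef_rot: [0.694, 0.135, 0.694, -0.135]
wrist_force: [-0.6, 0.5, -2.5]
opening: 0.7
time_s: 36.15
eef_pos: [0.4794, 0.2549, 0.0439]
eef_rot: [0.694, 0.135, 0.694, -0.135]
wrist_force: [-2.4, -1.0, 7.3]
opening: 0.691
```

The ring is down. Release it, rise, and travel to the nut. Its flats face about 16°/76°/136°; the jaws will go at 76° and then 136°, clear of the orange nuts.

```bash
python3 -m jog '[0,0,0,0,85, 0,0,0,0,95, 0,0,0,0,95, -20,0,0,0,95, -50,0,0,0,95]'; python3 -m jog '[-30,0,0,0,75, -60,0,0,0,75, -60,-20,8,0,75, -60,-60,22,0,75, -60,-105,38,0,75]'; python3 -m jog '[0,-45,16,0,75, 0,-90,32,0,75, 0,-135,48,0,75, 0,-180,64,0,75, 0,-225,80,0,75]'; python3 -m jog '[0,-45,16,-4,75, 0,-90,32,-8,75, 0,-135,48,-8,75, 0,-174,60,-8,75, 0,-174,60,-8,75]';python3 -m jog '[0,0,0,0,75, 0,0,0,0,75, 0,0,0,0,75, 0,0,0,0,75, 0,0,0,0,75]'
python3 - <<'E'
from h import *
p,M=axes(); print(p,M[:,1],go([.4553,-.279,.006]))
s=optics.camera("side")[:,:,::-1]; cv2.imwrite("pics/side9.png",s); a=s[130:230,125:260]; b=s[285:385,290:425]
cv2.imwrite("pics/f9.png",cv2.resize(np.hstack([a,b]),(800,296),interpolation=cv2.INTER_CUBIC))
E
```

```text
time_s: 36.65
eef_pos: [0.4777, 0.2543, 0.0916]
eef_rot: [0.693, 0.135, 0.695, -0.136]
wrist_force: [-0.0, -0.4, 0.8]
opening: 0.949
time_s: 37.15
eef_pos: [0.4752, 0.1429, 0.1534]
eef_rot: [0.695, 0.134, 0.694, -0.134]
wrist_force: [0.6, -0.4, -0.7]
opening: 0.749
time_s: 37.65
eef_pos: [0.4646, -0.0973, 0.1533]
eef_rot: [0.694, 0.135, 0.694, -0.135]
wrist_force: [1.1, 0.3, -0.2]
opening: 0.752
time_s: 38.15
eef_pos: [0.4548, -0.2844, 0.1534]
eef_rot: [0.702, 0.087, 0.701, -0.089]
wrist_force: [0.2, 0.4, 0.6]
opening: 0.745
time_s: 38.65
eef_pos: [0.4554, -0.2783, 0.1532]
eef_rot: [0.702, 0.086, 0.702, -0.086]
wrist_force: [0.4, -0.0, -0.2]
opening: 0.749
[ 0.45542164 -0.27829506  0.15315429] [ 2.41388755e-01  9.70428495e-01 -6.42274523e-05] [147.2  -0.7   0. ]
```

View pics/f9.png

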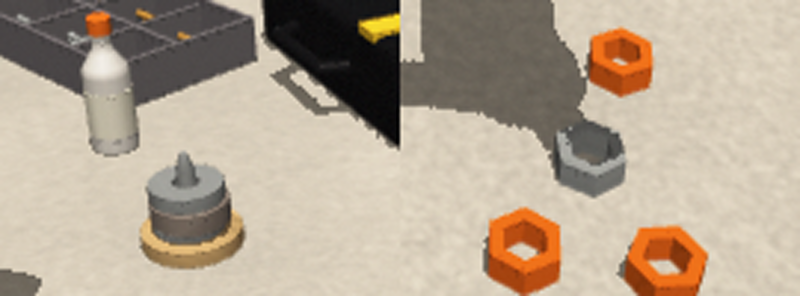

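Flange, stone and ring are stacked flat, and the grey nut lies free below the gripper. Go down and squeeze in both directions.

```bash
python3 -m jog '[40,-1,0,0,75, 80,-1,0,0,75, 120,-1,0,0,75, 140,-1,0,0,75, 148,-1,0,0,75]'; python3 -m jog '[0,0,0,0,75, 0,0,0,0,60, 0,0,0,0,30, 0,0,0,0,0, 0,0,0,0,0]';python3 -m jog '[0,0,0,0,0, 0,0,0,0,0, 0,0,0,0,75, 0,0,0,0,75, 0,0,0,0,75]'
python3 -m jog '[0,0,0,-8,75, 0,0,0,-16,75, 0,0,0,-24,75, 0,0,0,-32,75, 0,0,0,-40,75]'>/dev/null; python3 -m jog '[0,0,0,-8,75, 0,0,0,-16,75, 0,0,0,-20,75, 0,0,0,-20,75, 0,0,0,-20,75]'; python3 -m jog '[0,0,0,0,60, 0,0,0,0,30, 0,0,0,0,0, 0,0,0,0,0, 0,0,0,0,0]';python3 -m jog '[0,0,0,0,0, 0,0,0,0,0, 0,0,0,0,0, 0,0,0,0,0, 0,0,0,0,0]'
```

```text
time_s: 39.2
eef_pos: [0.4535, -0.2784, 0.0025]
eef_rot: [0.701, 0.087, 0.703, -0.085]
wrist_force: [0.1, -0.3, -0.8]
opening: 0.749
time_s: 39.7
eef_pos: [0.4561, -0.2812, 0.0071]
eef_rot: [0.703, 0.086, 0.701, -0.087]
wrist_force: [-0.3, 0.3, 5.4]
opening: 0.403
time_s: 40.2
eef_pos: [0.4551, -0.2803, 0.0054]
eef_rot: [0.702, 0.086, 0.702, -0.087]
wrist_force: [0.6, 0.5, 0.6]
opening: 0.752
time_s: 41.2
eef_pos: [0.4581, -0.2766, 0.0049]
eef_rot: [0.649, -0.275, 0.655, 0.272]
wrist_force: [0.1, -0.2, 0.2]
opening: 0.751
time_s: 41.7
eef_pos: [0.4582, -0.2771, 0.0054]
eef_rot: [0.649, -0.275, 0.655, 0.272]
wrist_force: [-1.3, 0.7, 5.6]
opening: 0.401
time_s: 42.2
eef_pos: [0.4582, -0.2771, 0.0054]
eef_rot: [0.649, -0.275, 0.655, 0.272]
wrist_force: [-1.6, 0.9, 5.0]
opening: 0.402
```

```bash
python3 -m jog '[-25,0,0,0,0, -60,0,0,0,0, -100,0,0,0,0, -140,0,0,0,0, -140,0,0,0,0]'; python3 -m jog '[0,0,0,0,0, 0,0,0,0,0, 0,0,0,0,0, 0,0,0,0,0, 0,0,0,0,0]'; python3 - <<'E'
from h import *
p,M=axes(); print(status.get_obs()["q"].round(2),p,M.round(4),go([.4797,.255,p[2]]))
E
```

```text
time_s: 42.7
eef_pos: [0.462, -0.2783, 0.1508]
eef_rot: [0.65, -0.279, 0.654, 0.269]
wrist_force: [1.1, -0.5, -1.2]
opening: 0.403
time_s: 43.2
eef_pos: [0.4586, -0.2754, 0.144]
eef_rot: [0.649, -0.275, 0.655, 0.273]
wrist_force: [1.0, -0.2, -1.4]
opening: 0.401
[-0.76  0.19  1.78 -0.01  1.17 -3.12] [ 0.4586169  -0.27535765  0.14396671] [[-0.0079 -0.7138  0.7003]
 [-0.0059  0.7004  0.7138]
 [-1.      0.0015 -0.0098]] [ -3.3 356.4 393.3]
```

```bash
python3 -m jog '[0,32,36,0,0, 0,64,72,0,0, 0,96,108,0,0, 0,128,144,0,0, 0,160,180,0,0]'; python3 -m jog '[0,32,36,0,0, 0,64,72,0,0, 0,96,108,0,0, 0,128,144,0,0, 0,160,180,0,0]';python3 -m jog '[0,18,16,0,0, 0,36,33,0,0, 0,36,33,0,0, 0,36,33,0,0, 0,36,33,0,0]'; python3 -m jog '[0,0,0,0,0, 0,0,0,0,0, 0,0,0,0,0, 0,0,0,0,0, 0,0,0,0,0]'; python3 - <<'E'
from h import *
p,M=axes(); print(p,M.round(4),go([.4795,.255,p[2]]))
E
```

```text
time_s: 43.7
eef_pos: [0.4706, -0.0334, 0.143]
eef_rot: [0.649, -0.275, 0.655, 0.272]
wrist_force: [1.3, -0.6, -0.4]
opening: 0.402
time_s: 44.2
eef_pos: [0.4824, 0.2074, 0.1412]
eef_rot: [0.649, -0.275, 0.655, 0.272]
wrist_force: [1.1, -0.7, -1.5]
opening: 0.403
time_s: 44.7
eef_pos: [0.48, 0.2533, 0.1407]
eef_rot: [0.649, -0.275, 0.655, 0.272]
wrist_force: [0.2, 0.2, -0.8]
opening: 0.397
time_s: 45.2
eef_pos: [0.4802, 0.254, 0.1411]
eef_rot: [0.649, -0.275, 0.655, 0.272]
wrist_force: [1.3, -0.8, -1.3]
opening: 0.402
[0.48015154 0.25395396 0.1410765 ] [[-6.600e-03 -7.136e-01  7.005e-01]
 [-7.100e-03  7.005e-01  7.136e-01]
 [-1.000e+00 -3.000e-04 -9.700e-03]] [-0.   1.2  0.3]
```

```bash
python3 -m jog '[0,1,1,0,0, 10,1,1,0,0, 20,1,1,0,0, 20,1,1,0,0, 20,1,1,0,0]'; python3 - <<'E'
from h import *
p,M=axes(); print(p,proj("side",p+[0,0,.004]))
s=optics.camera("side")[:,:,::-1]; cv2.imwrite("pics/side10.png",s); s=s[130:230,125:260]
cv2.imwrite("pics/f10.png",cv2.resize(s,(800,593),interpolation=cv2.INTER_CUBIC))
E
```

```text
time_s: 45.7
eef_pos: [0.4794, 0.2553, 0.1202]
eef_rot: [0.648, -0.275, 0.656, 0.272]
wrist_force: [0.2, -0.1, -0.5]
opening: 0.398
[0.4793501  0.2552598  0.12016337] [184.07311377 165.6333056 ]
```

View pics/f10.png

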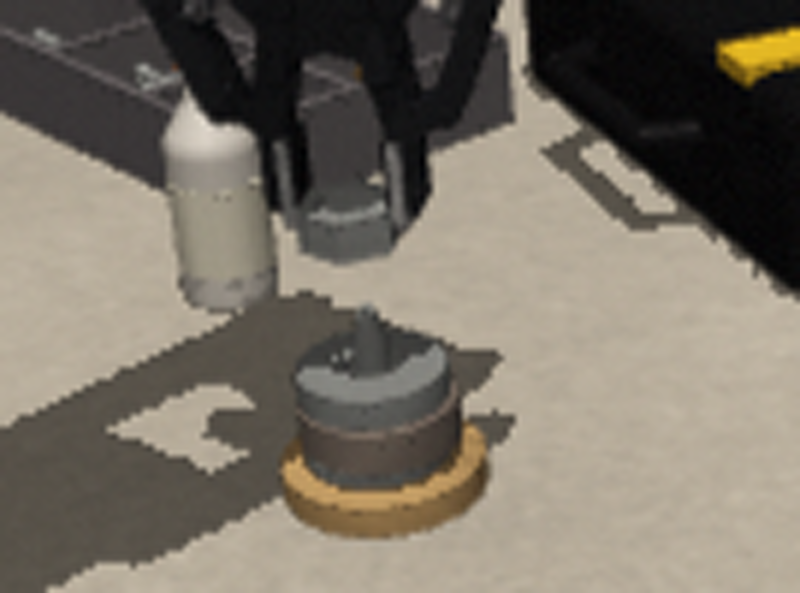

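The nut is level but sits about 9 crop px (~3 mm) left of the extrapolated post axis: its centre is at x=347, the axis at about 356. Shift 2 mm along −y and lower in stages, watching the force.

```bash
python3 -m jog '[5,-2,0,0,0, 12,-2,0,0,0, 20,-2,0,0,0, 30,-2,0,0,0, 30,-2,0,0,0]'; python3 -m jog '[4,0,0,0,0, 8,0,0,0,0, 12,0,0,0,0, 12,0,0,0,0, 12,0,0,0,0]'
```

```text
time_s: 46.25
eef_pos: [0.4797, 0.2533, 0.0889]
eef_rot: [0.648, -0.275, 0.656, 0.272]
wrist_force: [0.1, -1.0, -1.0]
opening: 0.402
time_s: 46.75
eef_pos: [0.4811, 0.2537, 0.079]
eef_rot: [0.649, -0.275, 0.655, 0.272]
wrist_force: [-0.2, 0.1, -1.2]
opening: 0.401
```

```bash
python3 -m jog '[2,0,0,0,0, 4,0,0,0,0, 6,0,0,0,0, 8,0,0,0,0, 8,0,0,0,0]'; python3 -m jog '[1,0,0,0,0, 2,0,0,0,0, 3,0,0,0,0, 4,0,0,0,0, 4,0,0,0,0]'
```

```text
time_s: 47.25
eef_pos: [0.4816, 0.2544, 0.0712]
eef_rot: [0.65, -0.275, 0.654, 0.273]
wrist_force: [1.8, 4.7, -0.9]
opening: 0.403
time_s: 47.75
eef_pos: [0.4817, 0.2545, 0.0675]
eef_rot: [0.65, -0.275, 0.654, 0.273]
wrist_force: [2.0, 5.2, -0.1]
opening: 0.403
```

Side force (2,5) N: the post touches the bore. Shift about 1 mm that way and finish the descent.

```bash
python3 -m jog '[0,0.5,1.2,0,0, 0,0.5,1.2,0,0, 1,0.5,1.2,0,0, 2,0.5,1.2,0,0, 2,0.5,1.2,0,0]'; python3 -m jog '[0.5,0,0,0,0, 1,0,0,0,0, 1.5,0,0,0,0, 1.5,0,0,0,0, 1.5,0,0,0,0]'
```

```text
time_s: 48.25
eef_pos: [0.4813, 0.2547, 0.0647]
eef_rot: [0.649, -0.275, 0.655, 0.272]
wrist_force: [0.7, 2.4, -1.5]
opening: 0.399
time_s: 48.75
eef_pos: [0.4814, 0.2548, 0.0644]
eef_rot: [0.649, -0.275, 0.655, 0.272]
wrist_force: [-3.6, 0.1, 8.3]
opening: 0.401
```

Contact at 8 N upwards and z as predicted (0.0644). Release and rise straight up, then check.

```bash
python3 -m jog '[0,0,0,0,60, 0,0,0,0,70, 0,0,0,0,70, 0,0,0,0,70, -15,0,0,0,70]'; python3 -m jog '[-40,0,0,0,75, -80,0,0,0,75, -120,0,0,0,75, -120,0,0,0,75, -120,0,0,0,75]'; python3 -m jog '[-10,0,-45,0,75, -20,0,-90,0,75, -20,0,-120,0,75, -20,0,-120,0,75, -20,0,-120,0,75]'
python3 - <<'E'
from h import *
s=optics.camera("side")[:,:,::-1]; cv2.imwrite("pics/side11.png",s); s=s[130:230,125:260]
t=optics.camera("top")[:,:,::-1]; cv2.imwrite("pics/top11.png",t); t=t[189:289,137:272]
cv2.imwrite("pics/f11.png",cv2.resize(np.hstack([s,t]),(800,296),interpolation=cv2.INTER_CUBIC))
print(axes()[0],status.get_obs()["wrist_force"])
E
```

```text
time_s: 49.25
eef_pos: [0.4797, 0.2543, 0.0769]
eef_rot: [0.647, -0.275, 0.657, 0.272]
wrist_force: [-0.0, 0.0, -0.5]
opening: 0.7
time_s: 49.75
eef_pos: [0.4832, 0.2561, 0.2007]
eef_rot: [0.65, -0.275, 0.654, 0.272]
wrist_force: [-0.4, 0.1, -0.5]
opening: 0.751
time_s: 50.25
eef_pos: [0.3979, 0.17, 0.2191]
eef_rot: [0.649, -0.275, 0.656, 0.272]
wrist_force: [0.8, 0.4, -0.3]
opening: 0.747
[0.39868446 0.17052338 0.21926022] [-0.02079196  0.25458422  0.06802758]
```

View pics/f11.png

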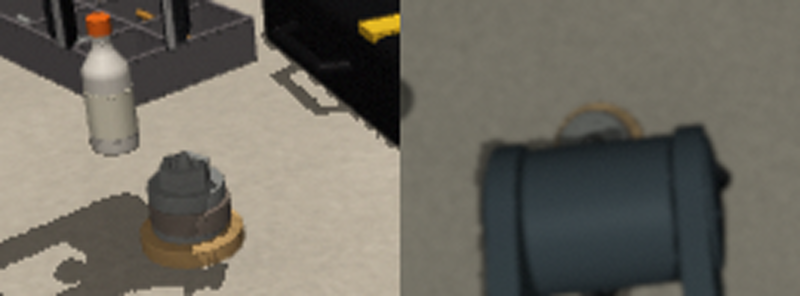

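The side view shows all four parts stacked, with the nut on top and the post tip just showing above it. I've now viewed 16 pictures, two over the budget, and my earlier "10" was a miscount. The last check is numerical only.

```bash
python3 - <<'E'
from seg import *
print("nut top expected",proj("side",[.48,.2548,.077]).round(1),"back edge",proj("side",[.48+.0115,.2548+.0125,.077]).round(1),"ring top",proj("side",[.48,.2548,.059]).round(1))
a=cv2.imread("pics/side0.png");b=cv2.imread("pics/side11.png")
for nm,(x0,x1,y0,y1) in {"jar":(293,320,198,234),"glue":(150,174,140,184),"screwdriver":(330,398,192,230)}.items():
    d=cv2.absdiff(a[y0:y1,x0:x1],b[y0:y1,x0:x1]).max(2); print(nm,"changed px share",(d>40).mean().round(3))
# nut/ring outline columns per row in the side view
g=cv2.cvtColor(b,cv2.COLOR_BGR2LAB).astype(float); bg=np.median(g[190:200,215:235].reshape(-1,3),0)
m=np.linalg.norm((g-bg)*[.5,2,2],axis=2)>16
for y in range(176,212,2):
    x=np.where(m[y,168:212])[0]+168; print(y,(x.min(),x.max(),(x.min()+x.max())/2) if len(x) else None,end=" ")
E
```

```text
nut top expected [186.6 183.7] back edge [187.9 180.3] ring top [187.4 190.3]
jar changed px share 0.0
glue changed px share 0.005
screwdriver changed px share 0.0
176 (np.int64(168), np.int64(171), np.float64(169.5)) 178 (np.int64(168), np.int64(171), np.float64(169.5)) 180 (np.int64(168), np.int64(170), np.float64(169.0)) 182 (np.int64(181), np.int64(192), np.float64(186.5)) 184 (np.int64(180), np.int64(195), np.float64(187.5)) 186 (np.int64(179), np.int64(196), np.float64(187.5)) 188 (np.int64(177), np.int64(198), np.float64(187.5)) 190 (np.int64(175), np.int64(200), np.float64(187.5)) 192 (np.int64(175), np.int64(200), np.float64(187.5)) 194 (np.int64(174), np.int64(201), np.float64(187.5)) 196 (np.int64(168), np.int64(202), np.float64(185.0)) 198 (np.int64(168), np.int64(202), np.float64(185.0)) 200 (np.int64(168), np.int64(202), np.float64(185.0)) 202 (np.int64(168), np.int64(205), np.float64(186.5)) 204 (np.int64(168), np.int64(206), np.float64(187.0)) 206 (np.int64(168), np.int64(207), np.float64(187.5)) 208 (np.int64(168), np.int64(207), np.float64(187.5)) 210 (np.int64(168), np.int64(207), np.float64(187.5))
```

The nut and ring outlines are concentric (187.5 px), the nut's top is at about its expected row, and the bystanders haven't moved. Handing in.

```bash
python3 -c "
from bench import hand_in
print(hand_in())"
```

```text
the job is handed in; nothing more can be done
None
```

The wheel pack is made up on the post and handed in at about 50 s: flange boss up, stone over the boss, clamp ring, then the grey nut. Each part was lowered until the wrist force showed contact before I let go.

**Last checks**
- **Heights:** at release the tool heights put the undersides at about 16, 24, 44 and 59 mm.
- **Side view:** the nut and ring outlines share the same centre column (187.5 px), about 1 px (2 mm) from the expected axis. The top of the nut is near its expected row.
- **Bystanders:** the jar, glue bottle and screwdriver looked unchanged in the side view (0–0.5 % of pixels).

**What went wrong or disagreed**
- The first squeeze on the clamp ring slipped off and pushed it about 20 mm; I found it again and gripped it lower.
- The last joint reached its limit at the nut, so the tool was tilted about 0.6° from then on.
- The nut's position in the picture and the arm's reading disagreed by 2–3 mm. I corrected it using the picture and the side force on the post, about 5 N.
- In the last top view the gripper hid most of the pack, so the finished stack was checked from the side camera only.
- I viewed 16 pictures, two over the budget of 14, after miscounting partway through.

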